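File round the rim of a disc with forward strokes

TASK

Take the flat file by its raised grip and work round the rim of the aluminium disc in the bench jig: push the file away from you across the top of the disc with light, steady pressure so that it drags the stiff disc round with it, lift it clear for every return, and stop when the disc's small cross pin, which starts a little past the top, has gone all the way round, by way of the bottom, and stands at the top again. The disc must never be dragged backward, and only the file may touch the jig and disc. Then lay the file flat in the middle of the spare box lid, let it go, and leave the other things on the bench undisturbed.

Things in the scene. Friction and masses are not known exactly. Their poses are not given: they have to be found in the camera images.
- file_center (a point): Middle of the loose 200 g file's grip. Steel blade 110 (x) x 22 (y) x 6 mm, flat underside 30 mm below this point; on it an upright grip block 64 (x) x 20 (y), its top 30 mm above this point. Take the grip from above across its 20 mm width (fingers close along y), finger ends above the blade. z is up; both ends are alike. It starts flat on the worktop left or right of the jig.
- jig: Fixed jig, base 130 (x) x 100 (y) x 12 mm, origin at the centre of its underside on the worktop. Its x axis points away from the robot: the forward stroke. Right above the origin an aluminium disc, 50 mm diameter, 8 mm thick, stands upright on a spindle along y. Its rim's top is 105 to 129 mm above the worktop: it varies, is not reported and must be felt for. All else in it is lower.
- disc (a joint): Turn of the disc on its stiff spindle, rad; 0 = cross pin at the top. The pin (dark steel, 7 mm thick, out 14 mm on both faces) is 17 mm from the spindle axis. Forward strokes over the top make the value grow, 1 rad per 25 mm of file travel without slip. It starts between -5.9 and -4.9: pin a little past the top, on the side away from the robot. The disc stays where it is left.
- rest: Spare flat rectangular box lid lying fixed on the worktop, 115 (x) x 170 (y) x 8 mm; origin at the centre of its underside, z up. The file goes on top of it, near its middle, lying flat in any direction.
- dropper_2: Loose dropper bottle, 25 x 73 mm, standing behind the jig, to the right; bystander.
- bench_timer: Small loose bench timer, 64 x 64 x 19 mm, lying at the right, further back than the jig; bystander.
- dropper_1: Loose dropper bottle, 25 x 73 mm, standing behind the jig, to the left; bystander.
- jig_front (a point): Top edge of the jig's base plate, front middle (65 mm before the disc). The disc's yoke is sprung downward: it gives about 0.3 mm per newton after the first newton or so, and stops hard after 12 mm. Under about 5 N of downward load the file may skid without turning the disc; 7 to 11 N is right; over 16 N between file and jig spoils the work.
There are look-alikes about, which are no part of the job. What is meant by the part that bears file_center is not blue, and is the smaller of those in its own colour.

How it is judged:
By the outcome, as a careful person would: the job done as asked, in the order asked, and still so for the second after the job is handed in, with the robot touching nothing.
It also fails if it takes over 72 s, if anything falls off the work surface, if the arm or the gripper's body presses on something with over 40 N, if the wrist force passes 120 N, or if a joint passes its speed limit or range.

ROBOT

A 6-joint arm with a two-finger parallel gripper is mounted at the origin on a cart in front of the work surface, level with it; the furniture and walls round the work are solid. World frame = base frame: x ahead of the robot, y to its left, z up, the work surface at z = 0. Lengths are in mm, angles in rad, forces in N, time in s.
With the tool pointing down it reaches from about 350 to 775 mm from the base axis. Payload 7.3 kg.
Tool frame: the origin (TCP) lies at the very end of the fingers, on their centre line; the grasp point (between the pads) lies 19 mm behind it; z points along the fingers, y is the line along which they close (so a half turn about z gives the same grasp; the last joint's range is limited). The gripper opens to 92 mm and grips with 3 to 60 N. Pads are 19 mm wide; open, the fingers measure 130 mm over their backs; the gripper's body (75 mm by 190 mm) begins 47 mm behind the grasp point.
Start: joints at [-1.44, 0.342, 1.524, -0, 1.275, -0.146], TCP at [143.493, -505.029, 226.741] pointing down, gripper open.
Joint ranges: [-2.53, 2.53], [-0.77, 2.02], [0.04, 2.7], [-1, 4.14], [0.28, 2.66], [-3.11, 3.11]. Speed limits (rad/s): [2.57, 2.57, 3.14, 3.14, 3.14, 3.14].

INTERFACE

Orientations are given as [roll, pitch, yaw] about the fixed x, y, z axes, in that order (R = Rz(yaw) Ry(pitch) Rx(roll)).
In Python, from plant import * gives the robot as it stands.
- The arm moves only by the tool arm_command, never from a script. Its arguments are lists of equal length, an entry for each row: "gripper": the finger opening in mm, from 0 to 91.8; "dp": the shift along the tool's x, y, z in units of 25 mm (1.0 is 25 mm), a list of three; "twist": the turn about the tool's z in units of 5 degrees (1.0 is 5 degrees). A call has exactly 5 rows; each row shifts and turns the commanded pose from where the row before left it, along the tool's axes as they then stand; what a row does not reach is not made up. A row lasts 1/8 s, in which the tool goes at most 62.5 mm and 10.7 degrees, less where a joint would pass 70% of its speed; a pose out of reach is approached as far as the arm can. A call is refused whole if a number of a shift passes 1 or a number of a turn 1, either way. A call with a gripper value outside its range is refused whole. The fingers move at their own pace and stop on an object; the grip force is fixed at half the most. Time passes only in rows, so rows that do not move let the fingers close, or fill a call up. It gives the time, the measured TCP pose, the force, the opening and the grip force at its end, in the units of the state.
- get_obs(): the state, without advancing time (a new reading comes with each control period).
- capture(name): name is "scene" or "top" or "wrist"; returns the picture (420x560x3 uint8, red, green, blue); there is no depth.
- get_calibration(name): a dict with "mtx" (3x3 intrinsics, pixels), "dist_coeffs" ([k1, k2, p1, p2, k3] as OpenCV has them; the pictures are not rectified), "position" and "attitude" of the camera in the world; the wrist camera has in their place "mount" (4x4, takes a point from camera to tool coordinates, whose origin is the TCP and whose axes are the flange's). Camera axes: x right, y down, z forward; pixel columns grow to the right and rows downward; lengths in mm; the calibration is good to about 2 mm. A picture is of the moment at which its call begins: read the wrist's pose just before it. get_calibration takes no time and is no camera call.
- close_job(): hands the job in; it is judged then, once.
The state is a dict: "time": time; "joint_positions": joint angles; "dq": joint speeds; "tau": joint torques, N m; "tool_pos": TCP position; "tcp_rot": TCP orientation; "contact_force": force on the tool from outside, world axes, zero at the start; "moment": the same for the moment, N m; "grip_width": finger opening in mm; "finger_force": force on a finger pad.
Only numpy, scipy, OpenCV 4.12 (cv2) and the standard library are available. Lean on these libraries where they do the work, as an engineer would, in place of code of your own. Each camera call takes 0.05 s, during which the arm holds its last target. There are 200 camera calls.

## Working session

There is one attempt and no reset: what is moved stays moved. The work goes in short steps, Python scripts to look and compute and a tool call to move; the robot and the scene stay as the last step left them, time stands still between calls to the robot, and variables do not carry over. Pictures are saved under pics/ and viewed, at most 13 in all, crops included, and the job is handed in when it is done.

Besides the shell and the picture viewer there is one more tool, called after ">>>" as name([rows], argument=value, ...), one row to a line, values as JSON. arm_command: Moves the arm, as the interface text tells. Its arguments: {"type":"object","properties":{"gripper":{"type":"array"},"dp":{"type":"array"},"twist":{"type":"array"}},"required":["gripper","dp","twist"]}

```bash
mkdir -p pics; ls; cat > h.py <<'E'
from plant import *
import numpy as np, cv2
from scipy.spatial.transform import Rotation as R
def save(name,fn):
    im=capture(name); cv2.imwrite('pics/'+fn,cv2.cvtColor(im,cv2.COLOR_RGB2BGR)); return im
E
python3 - <<'E'
from h import *
o=get_obs()
for k in o: print(k,np.round(o[k],3))
for n in("scene","top","wrist"):
    print(n,get_calibration(n))
a=save("scene","s0.png");b=save("top","t0.png")
E
```

```text
pics
time 0.0
joint_positions [-1.44   0.343  1.525 -0.     1.275 -0.146]
dq [-0.002  0.003 -0.001 -0.     0.    -0.   ]
tau [  0.    -43.123 -24.422   0.072   0.056  -0.   ]
tool_pos [ 143.42  -504.602  226.029]
tcp_rot [-3.14  -0.     0.277]
contact_force [-0.262  0.824 -0.583]
moment [0.021 0.02  0.05 ]
finger_force 0.0
grip_width 91.951
scene {'mtx': array([[480.66787749,   0.        , 276.05492285],
       [  0.        , 480.66787749, 209.2322024 ],
       [  0.        ,   0.        ,   1.        ]]), 'dist_coeffs': array([-0.01805601,  0.        ,  0.        ,  0.        ,  0.        ]), 'position': array([-69.41010932, 900.26422303, 562.29068334]), 'attitude': array([-2.00657422e+00, -1.02479775e-03, -2.57860539e+00])}
top {'mtx': array([[428.36967064,   0.        , 282.23238691],
       [  0.        , 428.36967064, 214.56370262],
       [  0.        ,   0.        ,   1.        ]]), 'dist_coeffs': array([-0.10598868,  0.        ,  0.        ,  0.        ,  0.        ]), 'position': array([ 384.68909042,   53.39562027, 1206.28006962]), 'attitude': array([-3.06675549, -0.00683108, -1.57276617])}
wrist {'mtx': array([[311.074664  ,   0.        , 280.6120815 ],
       [  0.        , 311.074664  , 213.65230528],
       [  0.        ,   0.        ,   1.        ]]), 'dist_coeffs': array([0.00784486, 0.        , 0.        , 0.        , 0.        ]), 'mount': array([[-6.86451966e-04, -9.63921265e-01, -2.66186633e-01,
         7.10283190e+01],
       [ 9.99999663e-01, -5.42096741e-04, -6.15782832e-04,
         9.09821333e-02],
       [ 4.49267260e-04, -2.66186966e-01,  9.63921313e-01,
        -1.57834425e+02],
       [ 0.00000000e+00,  0.00000000e+00,  0.00000000e+00,
         1.00000000e+00]])}
```

View pics/s0.png

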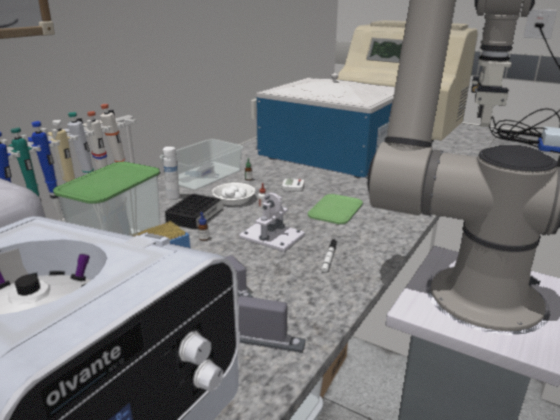

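View pics/t0.png

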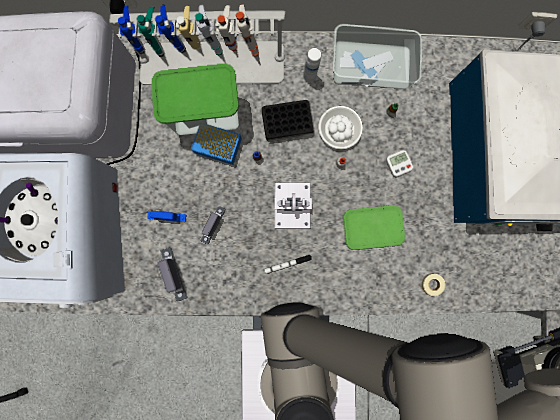

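Scene: jig at about (272,232), spare green lid at (336,208), and the box with its lid at (108,190). The grey files are partly hidden near (262,320) and (235,275).

Top: the candidates are the blue file (167,216), small grey file (213,225) and larger grey file (173,274). The one meant is (213,225), because it's not blue and is the smaller of the two greys. The jig is at (293,205), the spare lid lying on the worktop at (375,227), and the droppers at (257,155) and (341,160). A marker lies at (287,264).

```bash
cat >> h.py <<'E'
def cam(n,pose=None):
    c=get_calibration(n)
    if n=="wrist":
        p,r=pose; T=np.eye(4);T[:3,:3]=R.from_euler('xyz',r).as_matrix();T[:3,3]=p
        T=T@c['mount']; return c,T[:3,3],T[:3,:3]
    return c,np.array(c['position']),R.from_euler('xyz',c['attitude']).as_matrix()
def ray(n,uv,pose=None):
    c,p,M=cam(n,pose)
    q=cv2.undistortPoints(np.array(uv,float).reshape(-1,1,2),c['mtx'],c['dist_coeffs']).reshape(-1,2)
    return p,np.c_[q,np.ones(len(q))]@M.T
def onz(n,uv,z,pose=None):
    p,d=ray(n,uv,pose); t=(z-p[2])/d[:,2]; return p+d*t[:,None]
E
python3 - <<'E'
from h import *
b=cv2.imread('pics/t0.png')
c=b[130:310,130:330]; cv2.imwrite('pics/c0.png',cv2.resize(c,None,fx=3.3,fy=3.3,interpolation=cv2.INTER_CUBIC))
print(onz("top",[[213,225]],60).round(), onz("top",[[213,225]],6).round())
# lid by colour
h=cv2.cvtColor(b,cv2.COLOR_BGR2HSV); m=cv2.inRange(h,(40,90,50),(80,255,255)); m[:, :320]=0
r=cv2.minAreaRect(cv2.findNonZero(m)); bx=cv2.boxPoints(r); print(r); print(onz("top",bx,8).round(1)); 
# jig base
print(onz("top",[[276,184],[310,183],[312,228],[276,228]],12).round(1))
E
```

```text
[[443. 231.  60.]] [[446. 240.   6.]]
((399.44366455078125, 206.20175170898438), (162.82774353027344, 130.2759246826172), 49.049583435058594)
[[ 551.3    3.5    8. ]
 [ 802.7 -284.8    8. ]
 [ 443.3 -591.4    8. ]
 [ 204.6 -294.7    8. ]]
[[560.4  62.4  12. ]
 [563.2 -33.3  12. ]
 [436.5 -38.   12. ]
 [436.7  62.5  12. ]]
```

View pics/c0.png

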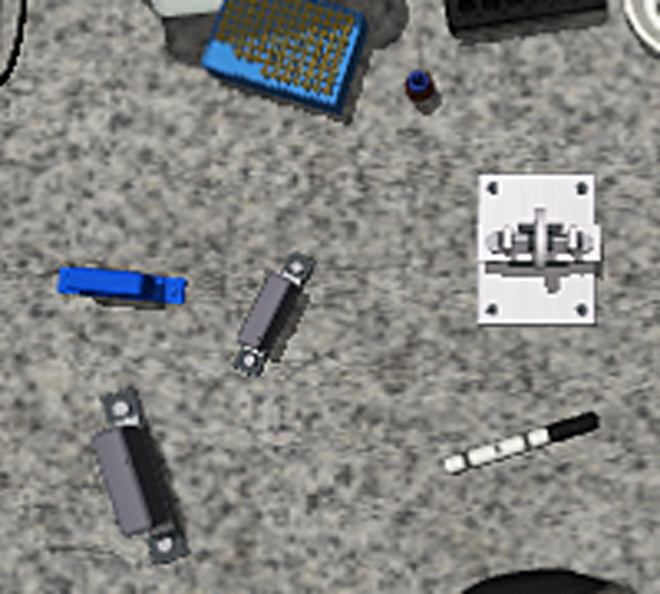

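The crop confirms it: the small grey file is at crop (272,314), with its ends at (297,262) and (248,365). Now I'll move toward the jig.

>>> arm_command([
  [1,-0.8,0],
  [1,-0.8,0],
  [1,-0.8,0],
  [1,-0.8,0],
  [1,-0.8,0],
], gripper=[91.8,91.8,91.8,91.8,91.8], twist=[0,0,0,0,0])

```text
time: 0.72
tool_pos: [236.8, -373.6, 226.4]
tcp_rot: [-3.141, 0.0, 0.277]
contact_force: [0.5, 0.7, 0.6]
grip_width: 92.0
finger_force: 0.0
```

>>> arm_command([
  [1,-0.8,0],
  [1,-0.8,0],
  [1,-0.8,0],
  [1,-0.8,0],
  [1,-0.8,0],
], gripper=[91.8,91.8,91.8,91.8,91.8], twist=[0.64,0.64,0.64,0.64,0.64])

```text
time: 1.35
tool_pos: [343.4, -254.9, 226.5]
tcp_rot: [-3.141, 0.0, -0.004]
contact_force: [0.0, -0.8, 0.5]
grip_width: 91.8
finger_force: 0.0
```

```bash
python3 - <<'E'
from h import *
o=get_obs(); print(o['time'],np.round(o['tool_pos']),np.round(o['tcp_rot'],3),np.round(o['joint_positions'],2))
f=lambda u,v:[130+u/3.3,130+v/3.3]
print("jig",onz("top",[f(478,176),f(595,175),f(596,325),f(478,325)],12).round(1))
print("disc",onz("top",[f(541,248)],112).round(1))
g=onz("top",[f(297,264),f(249,362)],6); print("file",g.round(1),g.mean(0),np.degrees(np.arctan2(*(g[0]-g[1])[[1,0]])))
print("griptop",onz("top",[f(270,312)],60).round(1))
b=cv2.imread('pics/t0.png');h=cv2.cvtColor(b,cv2.COLOR_BGR2HSV); m=cv2.inRange(h,(40,90,50),(80,255,255))
n,l,s,_=cv2.connectedComponentsWithStats(m)
for i in range(1,n):
  if s[i,4]>1000:
    r=cv2.minAreaRect(cv2.findNonZero((l==i).astype('uint8')));print(r[0],onz("top",[r[0]],8).round(1),onz("top",cv2.boxPoints(r),8).round(0).tolist())
print("drops",onz("top",[[257,155],[341,160]],73).round())
E
```

```text
1.35 [ 343. -255.  227.] [-3.141  0.    -0.004] [-0.82  0.16  1.77 -0.    1.21  0.76]
jig [[562.3  65.7  12. ]
 [563.1 -34.2  12. ]
 [435.1 -34.1  12. ]
 [435.3  65.7  12. ]]
disc [[490.9  15.7 112. ]]
file [[487.8 220.2   6. ]
 [404.3 260.5   6. ]] [446.05078151 240.36680997   6.        ] -25.748393594047172
griptop [[444.  234.4  60. ]]
(194.01828002929688, 93.1646499633789) [[828.1 300.3   8. ]] [[897.0, 438.0, 8.0], [923.0, 186.0, 8.0], [762.0, 167.0, 8.0], [736.0, 414.0, 8.0]]
(373.6977844238281, 226.92843627929688) [[ 439.2 -212.6    8. ]] [[488.0, -123.0, 8.0], [505.0, -293.0, 8.0], [391.0, -302.0, 8.0], [374.0, -134.0, 8.0]]
drops [[ 630.  113.   73.]
 [ 617. -113.   73.]]
```

>>> arm_command([
  [0.2,-1,0],
  [0.2,-1,0],
  [0.2,-1,0],
  [0.2,-1,0],
  [0.2,-1,0],
], gripper=[91.8,91.8,91.8,91.8,91.8], twist=[0,0,0,0,0])

```text
time: 1.98
tool_pos: [368.1, -130.0, 226.5]
tcp_rot: [-3.141, 0.001, -0.003]
contact_force: [0.6, 0.6, 0.1]
grip_width: 91.5
finger_force: 0.0
```

>>> arm_command([
  [0.2,-1,0],
  [0.2,-1,0],
  [0.2,-1,0],
  [0.2,-1,0],
  [0.2,-1,0],
], gripper=[91.8,91.8,91.8,91.8,91.8], twist=[0,0,0,0,0])

```text
time: 2.6
tool_pos: [393.4, -5.1, 226.5]
tcp_rot: [-3.142, 0.001, -0.002]
contact_force: [1.0, 0.3, 0.2]
grip_width: 91.8
finger_force: 0.0
```

```bash
python3 - <<'E'
from h import *
o=get_obs(); print(np.round(o['tool_pos'],1),np.round(o['tcp_rot'],3)); save("wrist","w0.png")
np.save('w0.npy',np.r_[o['tool_pos'],o['tcp_rot']])
E
```

```text
[393.4  -5.1 226.5] [-3.142e+00  1.000e-03 -2.000e-03]
```

>>> arm_command([
  [0.3,-1,0],
  [0.3,-1,0],
  [0.3,-1,0],
  [0.3,-1,0],
  [0.3,-1,0],
], gripper=[91.8,91.8,91.8,91.8,91.8], twist=[0,0,0,0,0])

```text
time: 3.28
tool_pos: [431.4, 119.4, 226.4]
tcp_rot: [3.141, 0.001, -0.002]
contact_force: [0.7, -0.3, -0.7]
grip_width: 91.8
finger_force: 0.0
```

>>> arm_command([
  [0,-1,0],
  [0,-1,0],
  [0,-1,0],
  [0,-1,0],
  [0,0,0],
], gripper=[91.8,91.8,91.8,91.8,91.8], twist=[1,1,1,1,1])

```text
time: 3.9
tool_pos: [444.7, 218.5, 226.2]
tcp_rot: [3.141, 0.001, -0.44]
contact_force: [-0.7, -0.7, 0.3]
grip_width: 91.6
finger_force: 0.0
```

```bash
python3 - <<'E'
from h import *
o=get_obs(); print(np.round(o['tool_pos'],1),np.round(o['tcp_rot'],3)); save("wrist","w1.png")
np.save('w1.npy',np.r_[o['tool_pos'],o['tcp_rot']])
a=cv2.imread('pics/w0.png');b=cv2.imread('pics/w1.png')
cv2.imwrite('pics/w01.png',np.vstack([a[:,:],b])[:, :] if 0 else cv2.resize(np.hstack([a,b]),(800,300)))
E
```

```text
[444.7 218.5 226.2] [ 3.141e+00  1.000e-03 -4.400e-01]
```

View pics/w0.png

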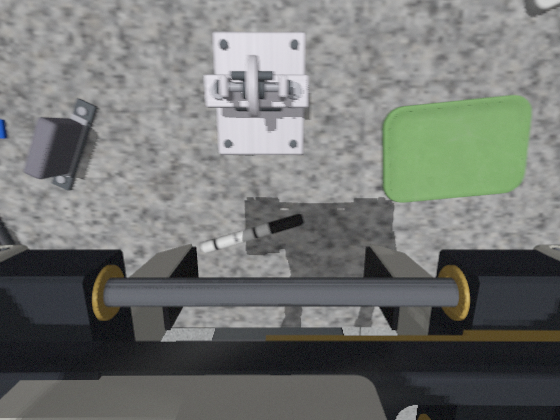

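View pics/w1.png

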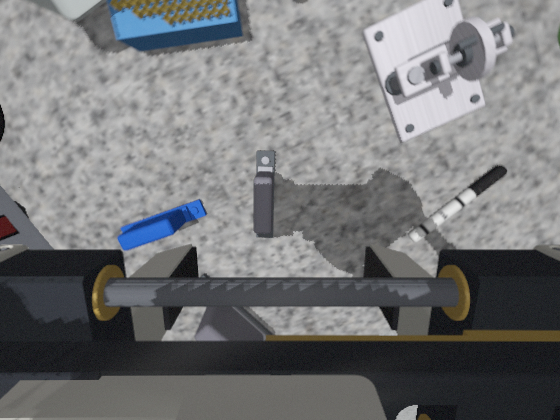

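w0 shows the jig base with corners (214,34), (304,33), (303,153), (219,153) and the disc at (252,85). The lid is at (458,148) and the file holes at (86,107) and (68,181). w1 shows the file's hole at (265,160) and its grip top from about (264,180) to (264,237).

```bash
python3 - <<'E'
from h import *
w0=np.load('w0.npy');w1=np.load('w1.npy');P0=(w0[:3],w0[3:]);P1=(w1[:3],w1[3:])
f=lambda u,v:[130+u/3.3,130+v/3.3]
def tri(*rs):
    A=0;b=0
    for p,d in rs:
        d=d[0]/np.linalg.norm(d[0]);M=np.eye(3)-np.outer(d,d);A=A+M;b=b+M@p
    return np.linalg.solve(A,b)
g=onz("wrist",[[86,107],[68,181]],6,P0);print("holes w0",g.round(1),g.mean(0).round(1),np.degrees(np.arctan2(*(g[0]-g[1])[[1,0]])))
print("hole w1",onz("wrist",[[265,160]],6,P1).round(1))
print("hole tri",tri(ray("wrist",[[86,107]],P0),ray("wrist",[[265,160]],P1),ray("top",[f(297,264)])).round(1))
q=onz("wrist",[[257,180],[272,180],[272,237],[255,237]],60,P1);print("grip w1",q.round(1).tolist(),q.mean(0).round(1))
print("gripc tri",tri(ray("top",[f(270,312)]),ray("wrist",[[264,208]],P1)).round(1))
j=onz("wrist",[[214,34],[304,33],[303,153],[219,153]],12,P0);print("jig",j.round(1).tolist(),j.mean(0).round(1))
print("disc",tri(ray("top",[f(541,207)]),ray("wrist",[[252,57]],P0)).round(1),tri(ray("top",[f(541,290)]),ray("wrist",[[252,113]],P0)).round(1))
print("disc z125",onz("wrist",[[252,85]],117,P0).round(1))
l=onz("wrist",[[383,105],[528,96],[530,185],[388,202]],8,P0);print("lid",l.round(1).tolist(),l.mean(0).round(1))
print("pen",onz("wrist",[[203,247],[300,218]],8,P0).round())
print("z of jig corner", tri(ray("top",[f(596,325)]),ray("wrist",[[303,153]],P0)).round(1))
print("z of lid corner", tri(ray("top",[[373.7,226.9]]),ray("wrist",[[458,148]],P0)).round(1))
E
```

```text
holes w0 [[487.7 217.7   6. ]
 [402.2 254.2   6. ]] [445.  235.9   6. ] -23.128911498317258
hole w1 [[482.9 220.8   6. ]]
hole tri [486.2 220.2   3.8]
grip w1 [[471.6, 232.8, 60.0], [464.9, 218.6, 60.0], [407.8, 246.0, 60.0], [415.8, 263.0, 60.0]] [440.  240.1  60. ]
gripc tri [443.5 235.3  70.6]
jig [[560.9, 65.2, 12.0], [561.6, -30.9, 12.0], [435.7, -31.9, 12.0], [436.0, 67.0, 12.0]] [498.5  17.3  12. ]
disc [522.   16.4 105. ] [467.8  17.2 102.1]
disc z125 [[497.4  17.2 117. ]]
lid [[489.0, -122.7, 8.0], [497.6, -285.4, 8.0], [395.7, -309.3, 8.0], [375.1, -138.7, 8.0]] [ 439.3 -214.     8. ]
pen [[316.  95.   8.]
 [355. -30.   8.]]
z of jig corner [435.3 -33.3   7.9]
z of lid corner [ 439.9 -211.5   14.4]
```

>>> arm_command([
  [-0.35,-0.68,0.6],
  [0,0,1],
  [0,0,1],
  [0,0,1],
  [0,0,1],
], gripper=[91.8,91.8,91.8,91.8,91.8], twist=[0,0,0,0,0])

```text
time: 4.58
tool_pos: [443.3, 237.0, 109.9]
tcp_rot: [3.141, 0.001, -0.437]
contact_force: [0.5, -0.0, 0.3]
grip_width: 91.5
finger_force: 0.0
```

>>> arm_command([
  [0,0,1],
  [0,0,1],
  [0,0,0.6],
  [0,0,0],
  [0,0,0],
], gripper=[91.8,91.8,91.8,91.8,91.8], twist=[0,0,0,0,0])

```text
time: 5.2
tool_pos: [444.3, 236.9, 47.2]
tcp_rot: [-3.141, -0.001, -0.438]
contact_force: [0.6, 0.9, -0.4]
grip_width: 91.6
finger_force: 0.0
```

```bash
python3 - <<'E'
from h import *
o=get_obs(); print(np.round(o['tool_pos'],1),np.round(o['tcp_rot'],3)); save("wrist","w2.png")
np.save('w2.npy',np.r_[o['tool_pos'],o['tcp_rot']])
E
```

```text
[444.3 236.9  47.2] [-3.141e+00 -1.000e-03 -4.380e-01]
```

View pics/w2.png

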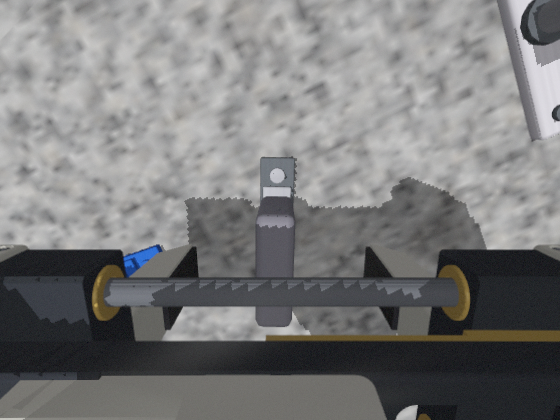

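Grip at (276,262) lies between the open fingers, aligned with the tool, with the blade hole at (277,175). Next I descend and close.

>>> arm_command([
  [0,0,0.7],
  [0,0,0.74],
  [0,0,0],
  [0,0,0],
  [0,0,0],
], gripper=[91.8,91.8,91.8,5,5], twist=[0,0,0,0,0])

```text
time: 5.88
tool_pos: [444.5, 236.9, 11.6]
tcp_rot: [-3.14, -0.001, -0.439]
contact_force: [-0.4, -0.2, 0.4]
grip_width: 76.6
finger_force: 0.0
```

>>> arm_command([
  [0,0,0],
  [0,0,0],
  [0,0,0],
  [0,0,0],
  [0,0,0],
], gripper=[5,5,5,5,5], twist=[0,0,0,0,0])

```text
time: 6.5
tool_pos: [443.9, 236.7, 10.7]
tcp_rot: [-3.142, -0.0, -0.439]
contact_force: [0.0, 2.5, -0.3]
grip_width: 26.8
finger_force: 0.7
```

```bash
python3 - <<'E'
from h import *
w=np.load('w2.npy');P=(w[:3],w[3:])
M=R.from_euler('xyz',w[3:]).as_matrix()
for uv,z in(([277,175],6),([276,325],60),([276,204],60)):
    print(uv,((onz("wrist",[uv],z,P)-w[:3])@M).round(1))
o=get_obs(); print(np.round(o['tool_pos'],1),np.round(o['contact_force'],2),o['grip_width'],o['finger_force'])
E
```

```text
[277, 175] [[41.9 -2.  41.3]]
[276, 325] [[-30.8  -2.3 -12.8]]
[276, 204] [[ 35.9  -2.  -12.8]]
[443.9 236.7  10.7] [ 0.05  2.46 -0.3 ] 26.782878702687132 0.7174802385270596
```

>>> arm_command([
  [0,0,0],
  [0,0,0],
  [0,0,0],
  [0,0,0],
  [0,0,0],
], gripper=[5,5,5,5,5], twist=[0,0,0,0,0])

```text
time: 7.12
tool_pos: [443.9, 236.7, 10.7]
tcp_rot: [-3.142, -0.0, -0.439]
contact_force: [0.0, 0.7, -0.1]
grip_width: 19.9
finger_force: 30.0
```

>>> arm_command([
  [0,0,-0.5],
  [0,0,-1],
  [0,0,-1],
  [0,0,-1],
  [0,0,-1],
], gripper=[5,5,5,5,5], twist=[0,0,0,0,0])

```text
time: 7.75
tool_pos: [443.4, 236.4, 124.5]
tcp_rot: [3.141, 0.0, -0.439]
contact_force: [0.5, 0.4, -3.1]
grip_width: 19.7
finger_force: 30.0
```

>>> arm_command([
  [0,0,-1],
  [0,0,0],
  [0,0,0],
  [0,0,0],
  [0,0,0],
], gripper=[5,5,5,5,5], twist=[-1,-1,-1,-1,-1])

```text
time: 8.38
tool_pos: [443.3, 236.4, 148.6]
tcp_rot: [3.141, 0.001, 0.0]
contact_force: [-0.5, 0.0, -2.7]
grip_width: 19.9
finger_force: 30.0
```

```bash
python3 - <<'E'
from h import *
o=get_obs(); print(o['time'],np.round(o['tool_pos'],1),np.round(o['tcp_rot'],4),np.round(o['contact_force'],2),np.round(o['moment'],2),o['grip_width'],o['finger_force'])
E
```

```text
8.375 [443.3 236.4 148.6] [3.1412e+00 6.0000e-04 4.0000e-04] [-0.51  0.04 -2.72] [ 0.   -0.01 -0.02] 19.854935720619835 29.989895224571228
```

```bash
python3 - <<'E'
from h import *
a=cv2.imread('pics/w0.png')[25:160,195:315]; b=cv2.imread('pics/s0.png')[185:250,235:310]
save("scene","s1.png"); c=cv2.imread('pics/s1.png')[185:250,235:310]
r=lambda i,w:cv2.resize(i,(w,600 if w==533 else 225),interpolation=cv2.INTER_CUBIC)
k=np.zeros((600,800,3),np.uint8);k[:,:533]=r(a,533);k[:225,538:798]=r(b,260);k[300:525,538:798]=r(c,260)
cv2.imwrite('pics/k1.png',k)
E
```

```text
(no output)
```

View pics/k1.png

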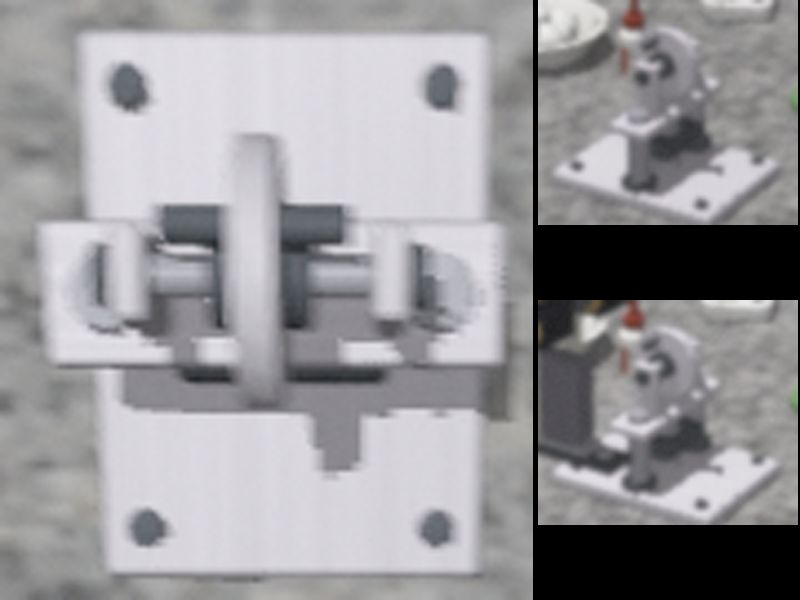

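k1 shows the pin at about (253,224), so w0 (252,75.5), on the far side of the spindle (row 278, so w0 row 87.6). The disc's top silhouette in the scene picture is near (276,192).

```bash
cat >> h.py <<'E'
def proj(n,X,pose=None):
    c,p,M=cam(n,pose)
    Y=(np.atleast_2d(X)-p)@M
    return cv2.projectPoints(Y,np.zeros(3),np.zeros(3),c['mtx'],c['dist_coeffs'])[0].reshape(-1,2)
E
python3 - <<'E'
from h import *
w0=np.load('w0.npy');P=(w0[:3],w0[3:])
t=np.linspace(0,2*np.pi,360)
for zc in(80,86,92,98,104):
    C=np.array([[499+25*np.sin(a),16.5+s,zc+25*np.cos(a)] for a in t for s in(-4,4)])
    s=proj("scene",C);w=proj("wrist",C,P);tp=proj("top",C)
    sp=proj("wrist",[[499,16.5,zc]],P)[0]
    pins=np.array([proj("wrist",[[499+17*np.sin(a),16.5,zc+17*np.cos(a)]],P)[0,1] for a in(.38,.6,.88,1.1,1.38)])
    print(zc,"scene minv",s[:,1].min().round(1),"umin/max",s[:,0].min().round(1),s[:,0].max().round(1),"wrist v",w[:,1].min().round(1),w[:,1].max().round(1),"spindle",sp.round(1),pins.round(1))
print("base corners scene",proj("scene",[[434,66.3,12],[434,-33.7,12],[564,-33.7,12],[564,66.3,12]]).round(1))
E
```

```text
80 scene minv 196.2 umin/max 262.5 281.8 wrist v 57.5 117.1 spindle [256.5  88.3] [78.2 74.4 70.6 68.7 67.7]
86 scene minv 193.9 umin/max 262.5 281.8 wrist v 56.0 116.9 spindle [256.   87.5] [77.1 73.2 69.3 67.4 66.4]
92 scene minv 191.6 umin/max 262.5 281.9 wrist v 54.4 116.7 spindle [255.5  86.7] [76.  72.  68.  66.  65.1]
98 scene minv 189.3 umin/max 262.5 281.9 wrist v 52.8 116.4 spindle [254.9  85.8] [74.8 70.7 66.7 64.7 63.7]
104 scene minv 187.0 umin/max 262.4 281.9 wrist v 51.1 116.2 spindle [254.4  84.9] [73.5 69.3 65.2 63.2 62.2]
base corners scene [[284.2 247.1]
 [305.2 230.2]
 [261.6 217.9]
 [238.9 233. ]]
```

>>> arm_command([
  [0.2,0.98,0],
  [0.2,0.98,0],
  [0.2,0.98,0],
  [0.2,0.98,0],
  [0.2,0.98,0],
], gripper=[5,5,5,5,5], twist=[0,0,0,0,0])

```text
time: 9.05
tool_pos: [468.3, 113.2, 148.6]
tcp_rot: [3.141, 0.0, -0.004]
contact_force: [1.6, 0.2, -2.9]
grip_width: 20.0
finger_force: 30.0
```

>>> arm_command([
  [0,0.98,0],
  [0,0.98,0],
  [0,0.98,0],
  [0,0.96,0],
  [0,0,0],
], gripper=[5,5,5,5,5], twist=[0,0,0,0,0])

```text
time: 9.68
tool_pos: [468.1, 15.4, 148.6]
tcp_rot: [3.141, 0.0, -0.006]
contact_force: [-0.5, 0.2, -2.6]
grip_width: 19.6
finger_force: 30.0
```

>>> arm_command([
  [0,-0.05,0.2],
  [0,0,0.2],
  [0,0,0.24],
  [0,0,0],
  [0,0,0],
], gripper=[5,5,5,5,5], twist=[0,0,0,0,0])

```text
time: 10.3
tool_pos: [468.4, 18.0, 132.2]
tcp_rot: [3.142, 0.0, -0.002]
contact_force: [0.6, 0.5, -2.1]
grip_width: 19.8
finger_force: 30.0
```

>>> arm_command([
  [0,0,0.04],
  [0,0,0.04],
  [0,0,0.04],
  [0,0,0.04],
  [0,0,0],
], gripper=[5,5,5,5,5], twist=[0,0,0,0,0])

```text
time: 10.92
tool_pos: [468.4, 17.8, 128.3]
tcp_rot: [3.141, -0.0, -0.003]
contact_force: [-0.9, -0.3, -0.1]
grip_width: 19.7
finger_force: 30.0
```

>>> arm_command([
  [0,0,0.02],
  [0,0,0.02],
  [0,0,0.02],
  [0,0,0],
  [0,0,0],
], gripper=[5,5,5,5,5], twist=[0,0,0,0,0])

```text
time: 11.55
tool_pos: [468.5, 17.8, 126.9]
tcp_rot: [3.141, -0.0, -0.002]
contact_force: [-0.9, 0.1, 2.5]
grip_width: 19.4
finger_force: 30.0
```

>>> arm_command([
  [0,0,0.03],
  [0,0,0.02],
  [0,0,0],
  [0,0,0],
  [0.12,0,0],
], gripper=[5,5,5,5,5], twist=[0,0,0,0,0])

```text
time: 12.18
tool_pos: [471.1, 17.8, 125.8]
tcp_rot: [3.141, 0.0, -0.002]
contact_force: [-4.5, -0.7, 7.1]
grip_width: 20.0
finger_force: 30.0
```

```bash
python3 - <<'E'
from h import *
o=get_obs(); print(np.round(o['tool_pos'],1),np.round(o['contact_force'],2),np.round(o['moment'],2))
E
```

```text
[471.1  17.8 125.8] [-4.53 -0.71  7.1 ] [-0.01  0.39 -0.03]
```

>>> arm_command([
  [0.16,0,0],
  [0.16,0,0],
  [0.16,0,0],
  [0.16,0,0],
  [0.16,0,0],
], gripper=[5,5,5,5,5], twist=[0,0,0,0,0])

```text
time: 12.8
tool_pos: [491.1, 17.8, 125.7]
tcp_rot: [3.141, 0.001, -0.002]
contact_force: [-4.2, -0.9, 7.5]
grip_width: 20.0
finger_force: 30.0
```

```bash
python3 - <<'E'
from h import *
o=get_obs(); print(np.round(o['tool_pos'],1),np.round(o['contact_force'],2),np.round(o['moment'],2))
E
```

```text
[491.1  17.8 125.7] [-4.21 -0.93  7.47] [-0.02  0.63 -0.02]
```

>>> arm_command([
  [0.18,0,0],
  [0.18,0,0],
  [0.18,0,0],
  [0.18,0,0],
  [0.18,0,0],
], gripper=[5,5,5,5,5], twist=[0,0,0,0,0])

```text
time: 13.42
tool_pos: [513.4, 17.7, 125.6]
tcp_rot: [3.141, 0.001, -0.002]
contact_force: [-3.6, -0.2, 7.0]
grip_width: 19.7
finger_force: 30.0
```

```bash
python3 - <<'E'
from h import *
o=get_obs(); print(np.round(o['tool_pos'],1),np.round(o['contact_force'],2),np.round(o['moment'],2))
E
```

```text
[513.4  17.7 125.6] [-3.65 -0.24  7.  ] [-0.06  0.88  0.02]
```

>>> arm_command([
  [0,0,-0.2],
  [0,0,-0.4],
  [0,0,-0.4],
  [-0.9,0,0],
  [-0.9,0,0],
], gripper=[5,5,5,5,5], twist=[0,0,0,0,0])

```text
time: 14.05
tool_pos: [468.5, 17.8, 150.9]
tcp_rot: [3.141, -0.001, -0.002]
contact_force: [-0.1, -0.8, -2.7]
grip_width: 19.7
finger_force: 30.0
```

>>> arm_command([
  [-0.4,0,0],
  [-0.5,0,0],
  [-0.9,0,0],
  [-0.5,0,0],
  [0,0,0],
], gripper=[5,5,5,5,5], twist=[0,0,0,0,0])

```text
time: 14.68
tool_pos: [411.2, 18.0, 150.7]
tcp_rot: [3.141, -0.001, -0.003]
contact_force: [0.1, -0.7, -2.4]
grip_width: 19.7
finger_force: 30.0
```

```bash
python3 - <<'E'
from h import *
o=get_obs(); print(np.round(o['tool_pos'],1),np.round(o['contact_force'],2),np.round(o['moment'],2)); print(np.round(o['tcp_rot'],4))
a=save("wrist","w3.png");np.save('w3.npy',np.r_[o['tool_pos'],o['tcp_rot']])
save("scene","s3.png"); save("top","t3.png")
w=np.load('w3.npy');P=(w[:3],w[3:])
print(proj("wrist",[[499,17,93],[499,17,117],[499,3,93],[499,31,93]],P))
a=cv2.imread('pics/w3.png'); c=cv2.imread('pics/s3.png')[185:250,235:310]
k=np.zeros((600,800,3),np.uint8);k[:420,:560]=a;k[420:600,:208]=cv2.resize(c,(208,180),interpolation=cv2.INTER_CUBIC)
t=cv2.imread('pics/t3.png')[170:240,260:330];k[420:600,230:410]=cv2.resize(t,(180,180),interpolation=cv2.INTER_CUBIC)
cv2.imwrite('pics/k3.png',k)
E
```

```text
[411.2  18.  150.7] [ 0.07 -0.75 -2.36] [0.05 0.03 0.01]
[ 3.1414e+00 -6.0000e-04 -2.6000e-03]
[[281.52975553 101.05290006]
 [281.65067839  97.60826444]
 [302.97133741 100.97314345]
 [260.09082387 101.12428155]]
```

View pics/k3.png

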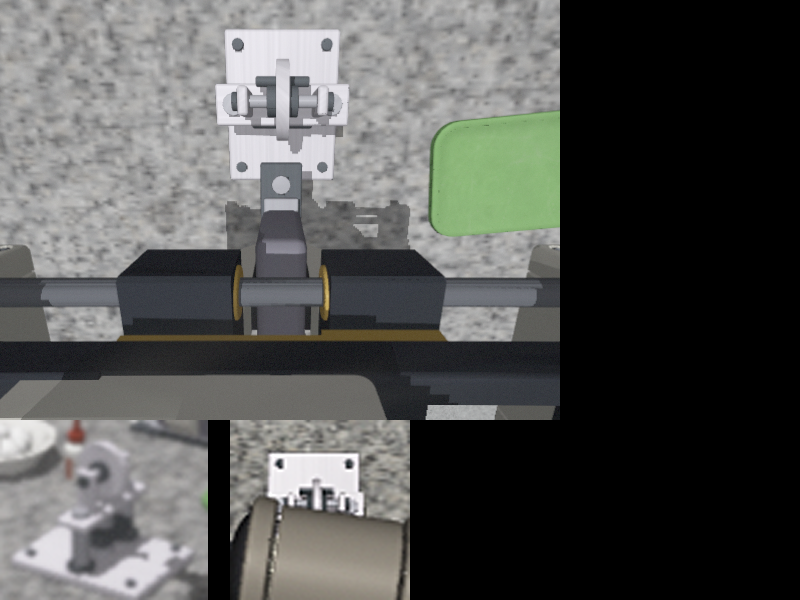

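k3 shows the pin at (282,81), with the spindle at (282,102) and the disc at (283,98). The lid is at (500,175), and the file is straight in the fingers.

```bash
cat >> h.py <<'E'
def pinrows(P,zc=92.7,y=17,xc=499):
    a=np.arange(-1.2,3.2,.1)
    s=proj("wrist",[[xc,y,zc]],P)[0,1]
    return a,proj("wrist",[[xc+17*np.sin(t),y,zc+17*np.cos(t)] for t in a],P)[:,1]-s
E
python3 - <<'E'
from h import *
for f in('w0','w3'):
    w=np.load(f+'.npy');P=(w[:3],w[3:]);a,r=pinrows(P);print(f,[(round(x,1),round(y,1)) for x,y in zip(a,r)][10::1])
g=cv2.imread('pics/w3.png',0);print(g[72:108,268].tolist(),g[72:108,296].tolist())
g=cv2.imread('pics/w0.png',0);print(g[66:96,240].tolist(),g[66:96,266].tolist())
E
```

```text
w0 [(np.float64(-0.2), np.float64(1.8)), (np.float64(-0.1), np.float64(-0.4)), (np.float64(0.0), np.float64(-2.6)), (np.float64(0.1), np.float64(-4.8)), (np.float64(0.2), np.float64(-7.0)), (np.float64(0.3), np.float64(-9.1)), (np.float64(0.4), np.float64(-11.1)), (np.float64(0.5), np.float64(-13.0)), (np.float64(0.6), np.float64(-14.7)), (np.float64(0.7), np.float64(-16.3)), (np.float64(0.8), np.float64(-17.7)), (np.float64(0.9), np.float64(-18.9)), (np.float64(1.0), np.float64(-19.9)), (np.float64(1.1), np.float64(-20.7)), (np.float64(1.2), np.float64(-21.2)), (np.float64(1.3), np.float64(-21.6)), (np.float64(1.4), np.float64(-21.7)), (np.float64(1.5), np.float64(-21.5)), (np.float64(1.6), np.float64(-21.2)), (np.float64(1.7), np.float64(-20.7)), (np.float64(1.8), np.float64(-19.9)), (np.float64(1.9), np.float64(-19.0)), (np.float64(2.0), np.float64(-17.9)), (np.float64(2.1), np.float64(-16.6)), (np.float64(2.2), np.float64(-15.2)), (np.float64(2.3), np.float64(-13.6)), (np.float64(2.4), np.float64(-11.9)), (np.float64(2.5), np.float64(-10.2)), (np.float64(2.6), np.float64(-8.3)), 
[... 1403 characters left out ...]
at64(3.0), np.float64(-1.6)), (np.float64(3.1), np.float64(0.9))]
[224, 223, 223, 213, 136, 105, 109, 111, 113, 107, 100, 96, 81, 79, 86, 92, 99, 100, 105, 107, 108, 110, 114, 113, 109, 112, 114, 112, 109, 110, 109, 103, 100, 101, 98, 92] [222, 221, 223, 220, 129, 101, 106, 111, 111, 109, 105, 95, 89, 78, 77, 86, 90, 95, 99, 102, 103, 106, 105, 108, 109, 109, 112, 111, 106, 106, 106, 104, 106, 102, 101, 102]
[220, 220, 220, 219, 208, 120, 99, 105, 106, 101, 95, 86, 71, 62, 132, 190, 127, 102, 151, 158, 167, 154, 147, 132, 117, 94, 123, 131, 130, 131] [217, 216, 216, 215, 206, 116, 93, 101, 106, 106, 98, 88, 75, 67, 106, 113, 95, 100, 147, 167, 175, 155, 147, 130, 114, 83, 119, 124, 121, 120]
```

>>> arm_command([
  [0.6,0,0],
  [0.9,0,0],
  [0.8,0,0],
  [0,0,0.3],
  [0,0,0.3],
], gripper=[5,5,5,5,5], twist=[0,0,0,0,0])

```text
time: 15.45
tool_pos: [468.4, 18.0, 134.4]
tcp_rot: [-3.141, 0.002, -0.002]
contact_force: [-0.4, 0.2, -2.9]
grip_width: 19.7
finger_force: 30.0
```

>>> arm_command([
  [0,0,0.2],
  [0,0,0.08],
  [0,0,0.07],
  [0,0,0.05],
  [0,0,0],
], gripper=[5,5,5,5,5], twist=[0,0,0,0,0])

```text
time: 16.08
tool_pos: [469.0, 17.8, 126.2]
tcp_rot: [3.141, -0.001, -0.002]
contact_force: [-3.4, 1.2, 5.9]
grip_width: 19.5
finger_force: 30.0
```

>>> arm_command([
  [0.12,0,0.01],
  [0.18,0,0],
  [0.18,0,0],
  [0.18,0,0],
  [0.18,0,0],
], gripper=[5,5,5,5,5], twist=[0,0,0,0,0])

```text
time: 16.7
tool_pos: [490.0, 17.8, 126.0]
tcp_rot: [3.141, -0.001, -0.002]
contact_force: [-3.0, 0.5, 6.9]
grip_width: 19.9
finger_force: 30.0
```

>>> arm_command([
  [0.18,0,0],
  [0.18,0,0],
  [0.18,0,0],
  [0.18,0,0],
  [0.18,0,0],
], gripper=[5,5,5,5,5], twist=[0,0,0,0,0])

```text
time: 17.32
tool_pos: [512.4, 17.7, 126.0]
tcp_rot: [3.141, -0.0, -0.002]
contact_force: [-3.8, 0.2, 6.5]
grip_width: 20.2
finger_force: 30.0
```

>>> arm_command([
  [0,0,-0.2],
  [0,0,-0.4],
  [0,0,-0.4],
  [-0.9,0,0],
  [-0.84,0,0],
], gripper=[5,5,5,5,5], twist=[0,0,0,0,0])

```text
time: 17.95
tool_pos: [468.5, 17.8, 150.8]
tcp_rot: [3.141, -0.001, -0.002]
contact_force: [0.4, 0.3, -2.0]
grip_width: 20.1
finger_force: 30.0
```

>>> arm_command([
  [0,0,0],
  [0,0,0.4],
  [0,0,0.2],
  [0,0,0.15],
  [0,0,0],
], gripper=[5,5,5,5,5], twist=[0,0,0,0,0])

```text
time: 18.58
tool_pos: [468.8, 17.9, 130.9]
tcp_rot: [-3.142, 0.001, -0.002]
contact_force: [-0.1, -0.7, -2.6]
grip_width: 20.2
finger_force: 30.0
```

>>> arm_command([
  [0,0,0.1],
  [0,0,0.06],
  [0,0,0.05],
  [0,0,0.03],
  [0,0,0],
], gripper=[5,5,5,5,5], twist=[0,0,0,0,0])

```text
time: 19.2
tool_pos: [469.2, 17.8, 126.1]
tcp_rot: [3.141, -0.001, -0.002]
contact_force: [-1.9, -0.4, 6.2]
grip_width: 19.8
finger_force: 30.0
```

>>> arm_command([
  [0.12,0,0.01],
  [0.18,0,0],
  [0.18,0,0],
  [0.18,0,0],
  [0.18,0,0],
], gripper=[5,5,5,5,5], twist=[0,0,0,0,0])

```text
time: 19.82
tool_pos: [489.7, 17.8, 125.8]
tcp_rot: [3.141, 0.0, -0.002]
contact_force: [-3.6, -0.8, 6.9]
grip_width: 20.0
finger_force: 30.0
```

>>> arm_command([
  [0.18,0,0],
  [0.18,0,0],
  [0.18,0,0],
  [0.18,0,0],
  [0.18,0,0],
], gripper=[5,5,5,5,5], twist=[0,0,0,0,0])

```text
time: 20.45
tool_pos: [512.0, 17.7, 125.8]
tcp_rot: [3.141, 0.001, -0.002]
contact_force: [-4.0, -0.5, 7.2]
grip_width: 20.0
finger_force: 30.0
```

>>> arm_command([
  [0,0,-0.2],
  [0,0,-0.4],
  [0,0,-0.4],
  [-0.9,0,0],
  [-0.84,0,0],
], gripper=[5,5,5,5,5], twist=[0,0,0,0,0])

```text
time: 21.08
tool_pos: [468.4, 17.8, 150.7]
tcp_rot: [3.141, -0.001, -0.002]
contact_force: [0.6, 0.1, -2.6]
grip_width: 20.2
finger_force: 30.0
```

>>> arm_command([
  [-0.4,0,0],
  [-0.5,0,0],
  [-0.9,0,0],
  [-0.5,0,0],
  [0,0,0],
], gripper=[5,5,5,5,5], twist=[0,0,0,0,0])

```text
time: 21.7
tool_pos: [411.2, 18.0, 150.5]
tcp_rot: [3.141, -0.001, -0.003]
contact_force: [-0.1, -0.3, -3.1]
grip_width: 19.9
finger_force: 30.0
```

```bash
python3 - <<'E'
from h import *
o=get_obs(); print(np.round(o['tool_pos'],1),np.round(o['tcp_rot'],4))
save("wrist","w4.png");np.save('w4.npy',np.r_[o['tool_pos'],o['tcp_rot']])
P=(o['tool_pos'],o['tcp_rot']);a,r=pinrows(P);print([(round(float(x),1),round(float(y+proj("wrist",[[499,17,92.7]],P)[0,1]),1)) for x,y in zip(a,r)][:16])
i=cv2.imread('pics/w4.png');g=cv2.cvtColor(i,cv2.COLOR_BGR2GRAY)
for c in(266,268,296,298): print(g[72:130,c].tolist())
cv2.imwrite('pics/k4.png',cv2.resize(i[20:180,205:365],None,fx=3.7,fy=3.7,interpolation=cv2.INTER_CUBIC))
E
```

```text
[411.2  18.  150.5] [ 3.1414e+00 -6.0000e-04 -2.6000e-03]
[(-1.2, 126.2), (-1.1, 125.1), (-1.0, 123.7), (-0.9, 122.1), (-0.8, 120.1), (-0.7, 118.0), (-0.6, 115.7), (-0.5, 113.1), (-0.4, 110.5), (-0.3, 107.6), (-0.2, 104.7), (-0.1, 101.7), (0.0, 98.7), (0.1, 95.7), (0.2, 92.8), (0.3, 89.9)]
[227, 227, 228, 229, 227, 227, 227, 227, 227, 228, 227, 205, 208, 219, 231, 211, 202, 203, 202, 201, 199, 173, 167, 122, 131, 137, 144, 149, 157, 151, 144, 141, 137, 127, 112, 90, 124, 102, 97, 100, 105, 108, 113, 109, 108, 94, 92, 73, 75, 203, 226, 166, 138, 111, 70, 60, 95, 140]
[222, 223, 223, 224, 223, 223, 223, 223, 223, 223, 222, 202, 203, 110, 94, 94, 99, 102, 105, 105, 106, 104, 108, 105, 105, 106, 108, 107, 109, 108, 103, 104, 100, 99, 96, 91, 91, 78, 94, 102, 108, 108, 108, 107, 105, 99, 89, 76, 79, 203, 226, 182, 131, 103, 70, 55, 97, 140]
[222, 221, 222, 221, 222, 222, 222, 221, 220, 220, 220, 200, 196, 77, 80, 86, 92, 95, 98, 101, 102, 104, 106, 105, 107, 110, 111, 114, 113, 115, 110, 107, 107, 105, 101, 102, 97, 78, 88, 99, 104, 110, 111, 113, 106, 101, 93, 78, 71, 126, 144, 142, 127, 103, 71, 60, 92, 139]
[221, 220, 221, 220, 221, 221, 221, 223, 221, 221, 221, 201, 205, 209, 221, 193, 167, 156, 155, 157, 159, 158, 159, 110, 94, 97, 94, 99, 104, 95, 91, 92, 88, 88, 82, 79, 118, 92, 93, 101, 103, 107, 111, 112, 111, 102, 98, 82, 73, 128, 146, 142, 129, 102, 69, 59, 92, 142]
```

View pics/k4.png

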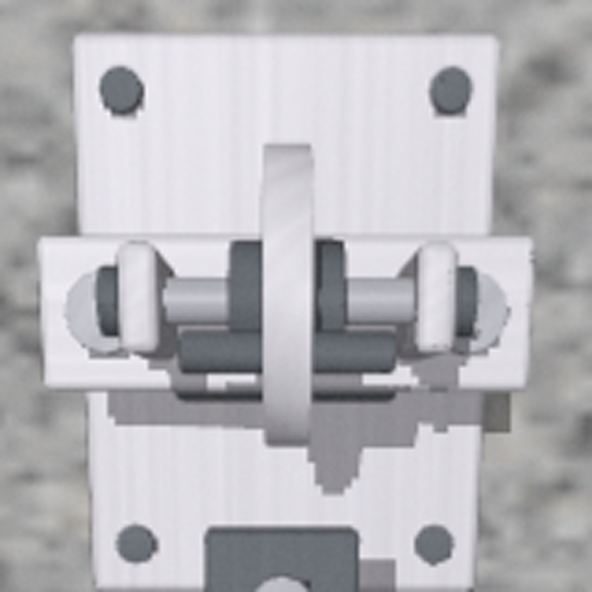

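k4 shows the pin at crop (287,352), so w4 row 115, just on the robot's side of the top. The spindle is at row 101. That puts the angle at about -0.57 rad, leaving about 14 mm of travel.

>>> arm_command([
  [0.6,0,0],
  [0.9,0,0],
  [0.9,0,0],
  [0.4,0,0],
  [0,0,0.3],
], gripper=[5,5,5,5,5], twist=[0,0,0,0,0])

```text
time: 22.38
tool_pos: [482.4, 17.8, 142.4]
tcp_rot: [3.141, -0.001, -0.002]
contact_force: [0.1, 0.5, -2.4]
grip_width: 19.8
finger_force: 30.0
```

>>> arm_command([
  [0,0,0.3],
  [0,0,0.15],
  [0,0,0.1],
  [0,0,0.06],
  [0,0,0.05],
], gripper=[5,5,5,5,5], twist=[0,0,0,0,0])

```text
time: 23.0
tool_pos: [481.4, 17.8, 126.7]
tcp_rot: [3.141, -0.0, -0.002]
contact_force: [-3.0, 0.7, 3.6]
grip_width: 20.1
finger_force: 30.0
```

>>> arm_command([
  [0,0,0.04],
  [0,0,0],
  [0,0,0],
  [0,0,0],
  [0,0,0],
], gripper=[5,5,5,5,5], twist=[0,0,0,0,0])

```text
time: 23.62
tool_pos: [481.5, 17.8, 126.0]
tcp_rot: [3.141, -0.001, -0.002]
contact_force: [-2.7, 0.7, 6.6]
grip_width: 19.6
finger_force: 30.0
```

>>> arm_command([
  [0.1,0,0],
  [0.16,0,0],
  [0.16,0,0],
  [0.14,0,0],
  [0,0,0],
], gripper=[5,5,5,5,5], twist=[0,0,0,0,0])

```text
time: 24.25
tool_pos: [495.8, 17.8, 126.0]
tcp_rot: [3.141, -0.001, -0.002]
contact_force: [-2.1, -0.4, 6.4]
grip_width: 19.9
finger_force: 30.0
```

>>> arm_command([
  [0,0,-0.2],
  [0,0,-0.4],
  [0,0,-0.4],
  [-0.9,0,0],
  [-0.9,0,0],
], gripper=[5,5,5,5,5], twist=[0,0,0,0,0])

```text
time: 24.88
tool_pos: [450.0, 17.9, 150.7]
tcp_rot: [3.141, -0.001, -0.002]
contact_force: [0.1, -0.4, -2.6]
grip_width: 20.2
finger_force: 30.0
```

>>> arm_command([
  [-0.9,0,0],
  [-0.66,0,0],
  [0,0,0],
  [0,0,0],
  [0,0,0],
], gripper=[5,5,5,5,5], twist=[0,0,0,0,0])

```text
time: 25.5
tool_pos: [412.1, 17.9, 150.3]
tcp_rot: [3.141, -0.001, -0.003]
contact_force: [0.1, -0.6, -2.1]
grip_width: 19.8
finger_force: 30.0
```

```bash
python3 - <<'E'
from h import *
o=get_obs(); print(np.round(o['tool_pos'],1),np.round(o['tcp_rot'],4))
save("wrist","w5.png");np.save('w5.npy',np.r_[o['tool_pos'],o['tcp_rot']])
P=(o['tool_pos'],o['tcp_rot']);a,r=pinrows(P);print([(round(float(x),1),round(float(y+proj("wrist",[[499,17,92.7]],P)[0,1]),1)) for x,y in zip(a,r)][8:18])
i=cv2.imread('pics/w5.png');g=cv2.cvtColor(i,cv2.COLOR_BGR2GRAY)
for c in(258,262,266,298,302): print(g[80:120,c].tolist())
cv2.imwrite('pics/k5.png',cv2.resize(i[20:180,205:365],None,fx=3.7,fy=3.7,interpolation=cv2.INTER_CUBIC))
E
```

```text
[412.1  17.9 150.3] [ 3.1414e+00 -6.0000e-04 -2.5000e-03]
[(-0.4, 112.1), (-0.3, 109.3), (-0.2, 106.4), (-0.1, 103.4), (0.0, 100.4), (0.1, 97.4), (0.2, 94.5), (0.3, 91.6), (0.4, 88.9), (0.5, 86.3)]
[226, 227, 226, 226, 225, 194, 208, 223, 231, 232, 230, 228, 228, 228, 160, 95, 100, 111, 111, 112, 114, 106, 99, 92, 80, 66, 52, 94, 89, 98, 146, 148, 149, 145, 145, 148, 147, 149, 152, 149]
[229, 229, 229, 228, 227, 197, 209, 223, 231, 231, 231, 229, 227, 227, 159, 93, 102, 109, 112, 115, 114, 107, 98, 92, 80, 67, 54, 97, 89, 96, 148, 150, 148, 147, 147, 147, 150, 148, 151, 225]
[225, 225, 226, 225, 224, 194, 208, 222, 229, 203, 201, 206, 176, 175, 115, 92, 102, 112, 112, 114, 119, 109, 101, 92, 82, 67, 48, 74, 69, 87, 125, 127, 127, 127, 126, 146, 149, 150, 151, 225]
[220, 220, 220, 220, 219, 189, 206, 213, 218, 219, 187, 186, 186, 186, 156, 92, 94, 106, 111, 113, 113, 109, 106, 97, 88, 75, 49, 82, 74, 68, 115, 140, 141, 142, 139, 141, 144, 142, 145, 150]
[221, 221, 221, 222, 218, 190, 207, 218, 226, 226, 226, 225, 224, 225, 192, 91, 96, 106, 110, 113, 113, 109, 105, 99, 88, 75, 54, 94, 91, 82, 146, 149, 145, 144, 146, 145, 145, 146, 148, 149]
```

View pics/k5.png

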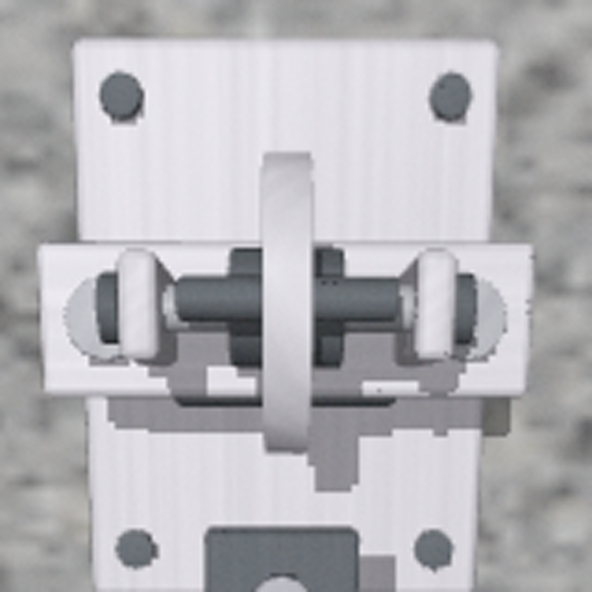

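The pin is now at crop (287,299), so w5 row 100.4, exactly where 0.00 rad is predicted. Next is the lid.

>>> arm_command([
  [0,0.9,0],
  [0,0.95,0],
  [0,0.95,0],
  [0,0.95,0],
  [0,0.95,0],
], gripper=[5,5,5,5,5], twist=[0,0,0,0,0])

```text
time: 26.18
tool_pos: [411.4, -100.4, 150.1]
tcp_rot: [3.142, 0.0, -0.002]
contact_force: [-0.5, 0.4, -3.4]
grip_width: 20.0
finger_force: 30.0
```

>>> arm_command([
  [0.2,0.95,0],
  [0.2,0.95,0],
  [0.2,0.95,0],
  [0.2,0.95,0],
  [0.28,0.7,0],
], gripper=[5,5,5,5,5], twist=[0,0,0,0,1])

```text
time: 26.8
tool_pos: [438.1, -213.2, 150.0]
tcp_rot: [3.142, 0.0, -0.092]
contact_force: [-0.0, 0.2, -2.1]
grip_width: 19.5
finger_force: 30.0
```

>>> arm_command([
  [0,0,0],
  [0,0,0],
  [0,0,0],
  [0,0,0],
  [0,0,0],
], gripper=[5,5,5,5,5], twist=[1,1,1,1,1])

```text
time: 27.42
tool_pos: [438.0, -212.2, 149.9]
tcp_rot: [3.142, 0.0, -0.529]
contact_force: [0.6, 0.3, -3.0]
grip_width: 19.4
finger_force: 30.0
```

>>> arm_command([
  [0,0,0],
  [0,0,0],
  [0,0,0],
  [0,0,0],
  [0,0,0],
], gripper=[5,5,5,5,5], twist=[1,1,1,1,1])

```text
time: 28.05
tool_pos: [438.0, -212.2, 149.9]
tcp_rot: [3.141, 0.0, -0.965]
contact_force: [-0.8, 0.2, -2.0]
grip_width: 19.8
finger_force: 30.0
```

>>> arm_command([
  [0,0,0.5],
  [0,0,0.5],
  [0,0,0.5],
  [0,0,0.5],
  [0,0,0.5],
], gripper=[5,5,5,5,5], twist=[1,1,1,1,1])

```text
time: 28.68
tool_pos: [438.1, -212.2, 87.1]
tcp_rot: [3.141, 0.0, -1.402]
contact_force: [-0.1, -0.1, -2.9]
grip_width: 20.2
finger_force: 30.0
```

```bash
python3 - <<'E'
from h import *
o=get_obs(); print(np.round(o['tool_pos'],1),np.round(o['tcp_rot'],4),np.round(o['joint_positions'],2))
save("wrist","w6.png");P=(o['tool_pos'],o['tcp_rot'])
h=cv2.cvtColor(cv2.imread('pics/w6.png'),cv2.COLOR_BGR2HSV); m=cv2.inRange(h,(40,90,50),(80,255,255))
c=max(cv2.findContours(m,0,2)[0],key=cv2.contourArea)
p=onz("wrist",c.reshape(-1,2)[::1],8,P);print(p.min(0).round(),p.max(0).round())
E
```

```text
[ 438.1 -212.2   87.1] [ 3.1415e+00  1.0000e-04 -1.4016e+00] [-0.61  0.44  1.81 -0.    0.89  2.36]
[ 386. -298.    8.] [ 410. -270.    8.]
```

>>> arm_command([
  [0,0,0.7],
  [0,0,0.8],
  [0,0,0.7],
  [0,0,0.4],
  [0,0,0],
], gripper=[5,5,5,5,5], twist=[0.8,0,0,0,0])

```text
time: 29.35
tool_pos: [437.7, -212.0, 22.3]
tcp_rot: [3.141, 0.001, -1.468]
contact_force: [-0.8, 0.8, -2.4]
grip_width: 20.2
finger_force: 30.0
```

>>> arm_command([
  [0,0,0.04],
  [0,0,0.04],
  [0,0,0.03],
  [0,0,0],
  [0,0,0],
], gripper=[5,5,5,5,5], twist=[0,0,0,0,0])

```text
time: 29.98
tool_pos: [437.8, -212.1, 20.0]
tcp_rot: [-3.141, -0.0, -1.469]
contact_force: [0.0, -0.1, -2.5]
grip_width: 20.0
finger_force: 30.0
```

>>> arm_command([
  [0,0,0.02],
  [0,0,0.02],
  [0,0,0.02],
  [0,0,0],
  [0,0,0],
], gripper=[5,5,5,5,5], twist=[0,0,0,0,0])

```text
time: 30.6
tool_pos: [437.8, -212.1, 19.2]
tcp_rot: [-3.141, -0.0, -1.468]
contact_force: [-1.7, 1.4, 6.7]
grip_width: 19.9
finger_force: 30.0
```

>>> arm_command([
  [0,0,-0.02],
  [0,0,0],
  [0,0,0],
  [0,0,0],
  [0,0,0],
], gripper=[5,30,45,60,60], twist=[0,0,0,0,0])

```text
time: 31.22
tool_pos: [437.8, -212.1, 18.9]
tcp_rot: [-3.142, -0.0, -1.469]
contact_force: [-0.4, 0.8, -0.5]
grip_width: 55.1
finger_force: 0.0
```

>>> arm_command([
  [0,0,0],
  [0,0,0],
  [0,0,-0.3],
  [0,0,-0.7],
  [0,0,-1],
], gripper=[60,60,60,60,60], twist=[0,0,0,0,0])

```text
time: 31.85
tool_pos: [437.5, -211.9, 69.5]
tcp_rot: [3.141, 0.001, -1.469]
contact_force: [-1.2, 0.8, 0.2]
grip_width: 59.9
finger_force: 0.0
```

>>> arm_command([
  [0,0,-1],
  [0,0,-1],
  [0,0,-1],
  [0,0,-1],
  [0,0,-1],
], gripper=[60,60,60,60,60], twist=[0,0,0,0,0])

```text
time: 32.48
tool_pos: [437.6, -212.0, 195.4]
tcp_rot: [-3.141, -0.0, -1.469]
contact_force: [0.8, -0.1, -0.3]
grip_width: 60.2
finger_force: 0.0
```

```bash
python3 - <<'E'
from h import *
o=get_obs(); print(o['time'],np.round(o['tool_pos'],1),o['contact_force'],o['grip_width'])
save("wrist","w7.png");save("scene","s7.png")
a=cv2.imread('pics/w7.png');b=cv2.imread('pics/s7.png')
k=np.zeros((600,800,3),np.uint8);k[:300,:400]=cv2.resize(a,(400,300));k[300:,:]=cv2.resize(b[130:270,190:377],(800,600))[:300];k[:300,400:]=cv2.resize(b,(400,300))
cv2.imwrite('pics/k7.png',k)
E
```

```text
32.475 [ 437.6 -212.   195.4] [ 0.81869395 -0.14390162 -0.2521544 ] 60.154706293152344
```

View pics/k7.png

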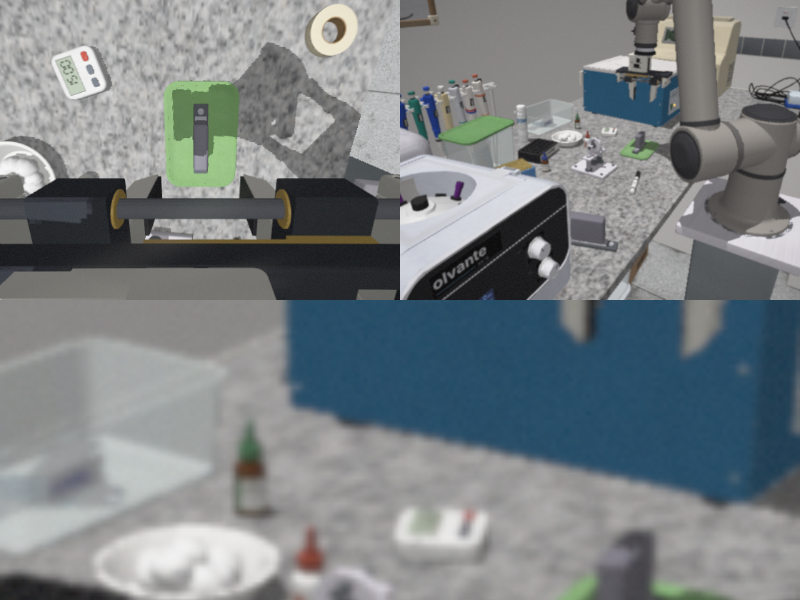

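The file lies flat in the middle of the lid (wrist tile, about (201,138)). The arm is clear, and the droppers, timer and the rest are where they were.

```bash
python3 -c "
from plant import *
print(close_job())"
```

```text
the job is handed in; nothing more can be done
None
```

The job is done and handed in at about 32.5 s: the pin went all the way round, by way of the bottom, to the top (within about 0.05 rad on the wrist camera) in four forward strokes at 8–10 N, and the file lies released and flat mid-lid with the bystanders undisturbed.

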